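Put the spice jar away in the lift-up locker

TASK

Put the spice jar away in the white worktop locker: raise the lift-up door until its stay locks and holds it, and stand the jar upright on the locker floor. Then press the release paddle at the locker's side so that the door sinks, and push the door gently down until it is fully shut, without slamming it; leave the salt shaker where it stands.

Things in the scene. Friction and masses are not known exactly. Their poses are not given: they have to be found in the camera images.
- locker: White worktop locker with a sloping lift-up door; fixed. Origin: centre of its underside; x axis from front to back, y to its left seen from the robot. Outside x -100 to +95, y -140 to +140 mm. Front wall 118 mm high, 12 thick (x -100 to -88), side and back walls 10 thick, rising from 118 at the front to 165 mm at the back, floor 8 thick.
- candle: Bystander: glass candle jar fixed on the locker's floor in its right rear corner, 76 mm in diameter, 90 mm tall; origin: centre of its underside (locker frame x +35, y -85, z 8 mm).
- door (a joint): Door angle, rad: 0 shut, grows as its front edge rises, stop at 1.65. Raise it to about 1.62: a stay clicks under it and holds it at 1.5 (lip 375 mm high). Lifting takes 2 to 5 N at the lip. Unheld, below 1.5, the damped door sinks at about 0.6 rad/s and stops ajar (0.05 to 0.5 rad); from there a light push down shuts it and it stays shut.
- hinge (a point): Middle of the door's hinge line, which runs along the locker's y axis (locker frame x +85, y 0, z 170 mm). The underside of the door lies in a plane through it. Shut, the grey door (12 mm thick, 284 mm wide) slopes down from it to the front by 0.24 rad.
- lip (a point): Middle of the door's front edge, on the axis of its rounded aluminium edge bar (15 mm thick, 274 mm long), 218 mm from the hinge; moves with the door. Shut, it overhangs the front wall by 28 mm with about 110 mm free below, so that it can be pushed up from below.
- release (a joint): Angle of the stay's release lever, rad: 0 at rest, grows as the paddle goes down, stop at 0.28; a spring brings it back. The stay is free from about 0.2 on; keep it pressed about 1 s until the door has sunk by 0.3 rad.
- paddle (a point): Centre of the pressing area on top of the black release paddle at the locker's left side (locker frame x -67, y +215 mm), 86 mm above the worktop at rest. The paddle is 42 mm along x and reaches from y +156 to +250 mm. It goes straight down by about 25 mm and takes 2 to 4 N.
- free_floor (a point): Centre of the free part of the locker's floor, on its upper face (locker frame x -45, y +35, z 8 mm): free for 43 mm to the front, 75 mm to the right, 95 mm to the left. The open door stands behind it: its lip is then 60 mm farther back than this point, 375 mm up.
- jar_mid (a point): Centre, half-way up, of the spice jar to put away: round, labelled, with a wide red screw cap, 45 mm in diameter, 108 mm tall, about 0.11 kg; stands upright on the worktop to the right of the locker.
- shaker_mid (a point): Centre, half-way up, of the salt shaker, a bystander: clear with a grey domed top, no label, 44 mm in diameter, 90 mm tall; stands upright to the right of the locker. It may stand before or behind the jar.
Things that resemble listed ones, but are neither listed nor needed, are in the scene too. Leave any turquoise or yellow look-alike of the part that bears jar_mid alone.

How it is judged:
On the way, in this order (a step that is already met when the one before it is completed fails the run):
1. the door is raised and stands on its stay (value of joint door above 1.42 rad and value of joint release below 0.05 rad), for 0.3 s.
2. the jar stands upright on the locker floor, let go, while the stay still holds the door open (value of joint door above 1.42 rad and x of jar_mid in the frame of locker between -0.085 and 0.08 m and y of jar_mid in the frame of locker between -0.125 and 0.125 m and height (world z) of jar_mid below 0.07 m and angle between jar_mid's own z axis and vertical below 0.15 rad and distance between the grasp point and jar_mid above 0.1 m), for 0.2 s.
3. the release paddle is pressed and the door starts to sink (value of joint release above 0.08 rad and value of joint door below 1.45 rad), for 0.05 s.
At the end, for the whole second after the job is handed in: The door is fully shut (within 0.04 rad), the release lever is back at rest (within 0.04 rad), the spice jar stands upright (within 0.15 rad) on the floor inside the locker, and the salt shaker is within 30 mm of where it stood (value of joint each of door, release below 0.04 rad and x of jar_mid in the frame of locker between -0.085 and 0.08 m and y of jar_mid in the frame of locker between -0.125 and 0.125 m and height (world z) of jar_mid below 0.07 m and angle between jar_mid's own z axis and vertical below 0.15 rad and distance of shaker_mid from where it was at the start of the episode below 0.03 m); the robot touches nothing.
It fails at once if the door is slammed (it turns down faster than 2 rad/s) (velocity of joint door below -2 rad/s).
It fails at once if the salt shaker is knocked over (angle between shaker_mid's own z axis and vertical above 0.5 rad).
It fails at once if the spice jar is knocked over (angle between jar_mid's own z axis and vertical above 0.9 rad).
It also fails if it takes over 72 s, if anything falls off the work surface, if the arm or the gripper's body presses on something with over 40 N, if the wrist force passes 120 N, or if a joint passes its speed limit or range.

ROBOT

A 6-joint arm with a two-finger parallel gripper is mounted at the origin on a cart in front of the work surface, level with it; the furniture and walls round the work are solid. World frame = base frame: x ahead of the robot, y to its left, z up, the work surface at z = 0. Lengths are in m, angles in rad, forces in N, time in s.
With the tool pointing down it reaches from about 0.275 to 0.85 m from the base axis. Payload 19 kg.
Tool frame: the origin (TCP) lies midway between the tips of the shut fingers; the grasp point (between the pads) lies 19 mm behind it (ctrl.hold_point_z is the distance from the TCP to the grasp point, in m); z points along the fingers, y is the line along which they close (so a half turn about z gives the same grasp; the last joint's range is limited). The gripper opens to 85 mm and grips with 20 to 120 N. Pads are 22 mm wide; open, the fingers measure 114 mm over their backs; the gripper's body (76 mm by 85 mm) begins 54 mm behind the grasp point. The pads swing forward as they close: fully open they stand 13 mm farther back than shut.
Start: joints at [1.062, 0.15, 1.437, -0, 1.554, -0.134], TCP at [0.211, 0.535, 0.231] pointing down, gripper open.
Joint ranges: [-2.8, 2.8], [-0.68, 2.1], [0.12, 2.68], [-1.39, 4.53], [0.16, 2.79], [-2.81, 2.81]. Speed limits (rad/s): [1.89, 1.89, 2.22, 3.01, 3.01, 3.01].

INTERFACE

Orientations are given as a unit quaternion [x, y, z, w].
In Python, from station import ctrl gives the robot as it stands. The module is installed in compiled form; this text tells all that it offers.
- The arm moves only by the tool jog_arm, never from a script. Its argument "moves" is a list of rows, each an object of numbers: "dx", "dy", "dz": the shift along the tool's x, y, z in mm; "roll": the turn about the tool's z in degrees; "hand": the closure, from 0 (fully open) to 1 (shut). In form: [{"dx": .., "dy": .., "dz": .., "roll": .., "hand": ..}, ...]. A call has 1 to 5 rows; each row shifts and turns the commanded pose from where the row before left it, along the tool's axes as they then stand; what a row does not reach is not made up. A row lasts 1/8 s, in which the tool goes at most 62.5 mm and 10.7 degrees, less where a joint would pass 70% of its speed; a pose out of reach is approached as far as the arm can. A call with a gripper value outside its range is refused whole. The fingers move at their own pace and stop on an object; "force" is the grip in N (left out, the last holds). Time passes only in rows, so rows that do not move let the fingers close. It gives the time, the measured TCP pose, the force, the opening and the grip force at its end, in the units of the state.
- ctrl.state(): the state, without advancing time (a new reading comes with each control period).
- ctrl.grab_frame(name): name is "scene" or "side" or "wrist"; returns a dict with "image" (384x512x3 uint8, red, green, blue), "fx", "fy", "cx", "cy" (pixels), "D" ([k1, k2, p1, p2, k3] as OpenCV has them; the pictures are not rectified), "pose" (4x4, takes a point from camera to world coordinates). Camera axes: x right, y down, z forward; pixel columns grow to the right and rows downward; lengths in m; the calibration is good to about 2 mm. A picture is of the moment at which its call begins. There is no depth.
- ctrl.finish_job(): hands the job in; it is judged then, once.
Trained networks look in a picture, given as the dict that the camera call returned (one of the last four; its "shot" number tells which), for a name from the list of things; names that differ only in an ending like _2 or _b are one class to them, and where a whole thing is asked for, a point or a joint stands for the part that bears it (a point fixed in the world has none). Each returns a list of dicts, best first, with "conf" (0 to 1); they miss things now and then, are a little off and sometimes report something else, mostly with a low value. They report only what shows in the picture. A call takes as long as a camera call. They do not tell look-alikes from the thing itself.
- ctrl.look_for(picture, thing): "at" ([x, y, z] in m, in world coordinates, good to about 4 mm: the middle of the surface that is visible of it).
- ctrl.outline_of(picture, thing): "region" (384x512 bool, what is visible of it).
- ctrl.tip_of(picture, thing): "at" ([x, y, z] in m, in world coordinates, good to about 4 mm: a listed point, or the origin of a listed thing).
The state is a dict: "time_s": time; "joint_pos": joint angles; "dq": joint speeds; "joint_torque": joint torques, N m; "tcp_pos": TCP position; "orientation": TCP orientation; "ft_force": force on the tool from outside, world axes, zero at the start; "torque": the same for the moment, N m; "gripper_width": finger opening in m; "grip_force": force on a finger pad.
Only numpy, scipy, OpenCV 4.12 (cv2) and the standard library are available. Lean on these libraries where they do the work, as an engineer would, in place of code of your own. Each camera call takes 0.05 s, during which the arm holds its last target. There are 200 camera calls.

## Working session

There is one attempt and no reset: what is moved stays moved. The work goes in short steps, Python scripts to look and compute and a tool call to move; the robot and the scene stay as the last step left them, time stands still between calls to the robot, and variables do not carry over. Pictures are saved under pics/ and viewed, at most 10 in all, crops included, and the job is handed in when it is done.

Besides the shell and the picture viewer there is one more tool, called after "Call:" as name(argument=value, ...) on one line, values as JSON. jog_arm: Moves the arm, as the interface text tells. Its arguments: {"type":"object","properties":{"moves":{"type":"array"},"force":{"type":"number"}},"required":["moves"]}

```bash
mkdir -p pics
python3 - <<'E'
from station import ctrl
import cv2,numpy as np
np.set_printoptions(precision=4,suppress=True)
s=ctrl.state();print(s['time_s'],s['tcp_pos'],s['orientation'],s['gripper_width'],s['ft_force'],ctrl.hold_point_z)
ims=[]
for c in ['scene','side']:
    p=ctrl.grab_frame(c);ims.append(p['image']);print(c,p['pose'][:3,3])
    for t in ['locker','hinge','lip','paddle','free_floor','jar_mid','shaker_mid']:
        try: print(t,[(np.round(d['at'],3).tolist(),round(d['conf'],2)) for d in ctrl.tip_of(p,t)][:4])
        except Exception as e: print(t,e)
im=np.hstack(ims);cv2.imwrite('pics/a.png',cv2.resize(im[:,:,::-1],(800,300)));cv2.imwrite('pics/scene.png',cv2.resize(ims[0][:,:,::-1],(800,600)));cv2.imwrite('pics/side.png',cv2.resize(ims[1][:,:,::-1],(800,600)))
E
```

```text
0.0 [0.2104 0.5349 0.2307] [ 0.1863  0.9825 -0.0006 -0.0002] 0.08533377894795754 [-0.6168  0.3607  0.0816] 0.0187
scene [1.3701 0.178  0.5348]
locker [([0.584, 0.038, -0.0], 0.87)]
hinge [([0.664, 0.05, 0.17], 0.95)]
lip []
paddle [([0.499, 0.25, 0.084], 0.52), ([0.665, 0.052, 0.167], 0.35)]
free_floor []
jar_mid [([0.569, -0.273, 0.054], 0.71), ([0.675, -0.186, 0.051], 0.71), ([0.496, -0.189, 0.055], 0.66), ([0.595, -0.18, 0.057], 0.6)]
shaker_mid [([0.47, -0.282, 0.042], 0.5)]
side [1.2619 0.1793 0.7177]
locker [([0.58, 0.043, -0.0], 0.76)]
hinge [([0.668, 0.05, 0.169], 0.83)]
lip [([0.455, 0.029, 0.119], 0.69)]
paddle [([0.493, 0.246, 0.085], 0.72), ([0.473, -0.276, 0.047], 0.31)]
free_floor [([0.533, 0.07, 0.012], 0.86)]
jar_mid [([0.669, -0.19, 0.048], 0.74), ([0.574, -0.277, 0.052], 0.72), ([0.499, -0.183, 0.053], 0.71), ([0.598, -0.174, 0.054], 0.59)]
shaker_mid [([0.469, -0.278, 0.046], 0.65)]
```

View pics/scene.png

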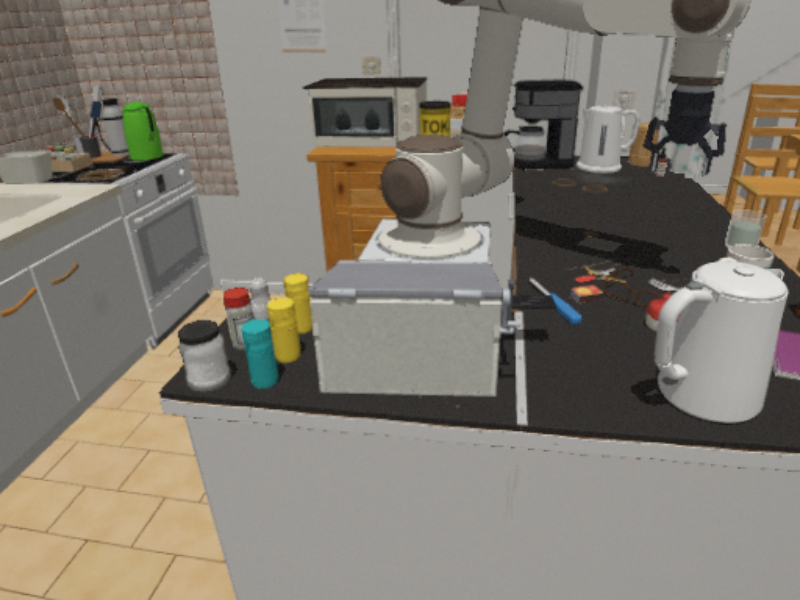

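View pics/side.png

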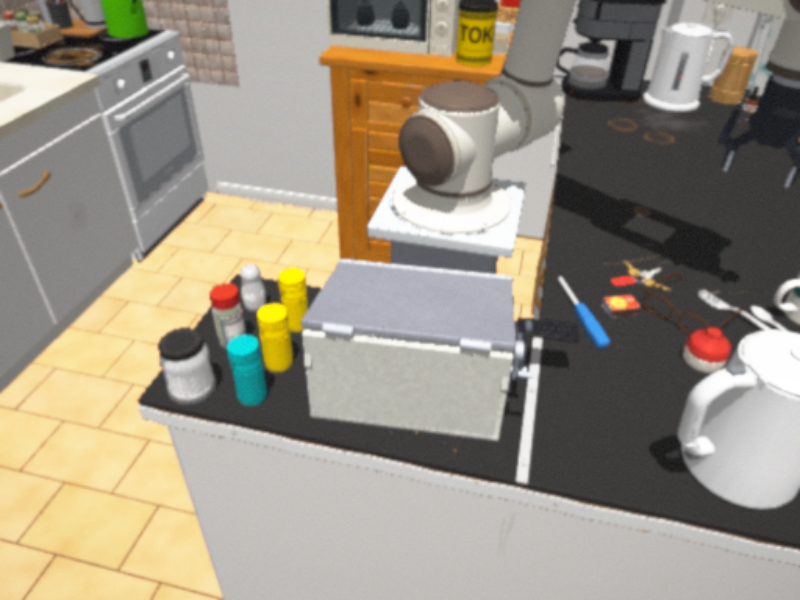

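The jar (red cap, scene px (237,315)) stands at about (0.572, -0.275). The shaker is in front of it at (0.47, -0.28), and two yellow and one turquoise look-alike are near it. The locker sits at about (0.582, 0.040) with a yaw of about 0.095 rad. I'll align the tool with the locker first.

```bash
cat > h.py <<'E'
from station import ctrl
import numpy as np, cv2, sys
O=np.array([.582,.040]);Y=.095
def loc(p):
    c,s=np.cos(Y),np.sin(Y);d=np.array(p[:2])-O
    return np.array([c*d[0]+s*d[1],-s*d[0]+c*d[1],p[2]])
def wor(p):
    c,s=np.cos(Y),np.sin(Y);return np.array([O[0]+c*p[0]-s*p[1],O[1]+s*p[0]+c*p[1],p[2]])
def yawy(q):  # angle of tool y relative to locker y, deg
    x,y,z,w=q; return (np.degrees(np.arctan2(1-2*(x*x+z*z),2*(x*y-z*w)))-90-np.degrees(Y)+90)%180-90
def show():
    s=ctrl.state();print('t',round(s['time_s'],2),'loc mm',np.round(1e3*loc(s['tcp_pos']),1),'yaw',round(yawy(s['orientation']),2),'F',np.round(s['ft_force'],1),'w',round(s['gripper_width'],4),s['grip_force'])
    return s
E
python3 -c "from h import *;show()"
```

```text
t 0.8 loc mm [-322.8  528.1  231.3] yaw -26.92 F [0.3 0.3 1.3] w 0.0854 0.0
```

Call:
jog_arm(moves=[{"roll":-9,"hand":1},{"roll":-9,"hand":1},{"roll":-9,"hand":1},{"dy":-50,"dx":-13,"hand":1},{"dy":-50,"dx":-13,"hand":1}])

```text
invalid input
```

Call:
jog_arm(moves=[{"dy":-55,"dx":-13},{"dy":-55,"dx":-13},{"dy":-55,"dx":-13},{"dy":-55,"dx":-13},{"dy":-55,"dx":-13}])

```text
invalid input
```

Run:
```python
from h import *
show()
p=ctrl.grab_frame('side')
for t in ['locker','hinge','lip','paddle','free_floor','jar_mid','shaker_mid']:
    print(t,[(np.round(d['at'],3).tolist(),np.round(loc(d['at']),3).tolist(),round(d['conf'],2)) for d in ctrl.tip_of(p,t)][:4])
```

```text
t 0.8 loc mm [-322.8  528.1  231.3] yaw -26.92 F [0.3 0.3 1.3] w 0.0854 0.0
locker [([0.578, 0.042, -0.002], [-0.004, 0.002, -0.002], 0.68)]
hinge [([0.668, 0.056, 0.167], [0.087, 0.008, 0.167], 0.67)]
lip [([0.47, -0.277, 0.043], [-0.142, -0.305, 0.043], 0.65), ([0.449, 0.029, 0.121], [-0.133, 0.001, 0.121], 0.62)]
paddle [([0.492, 0.249, 0.083], [-0.07, 0.216, 0.083], 0.64)]
free_floor [([0.534, 0.072, 0.01], [-0.045, 0.037, 0.01], 0.64)]
jar_mid [([0.569, -0.274, 0.056], [-0.043, -0.312, 0.056], 0.86), ([0.5, -0.187, 0.05], [-0.103, -0.218, 0.05], 0.73), ([0.599, -0.173, 0.054], [-0.004, -0.214, 0.054], 0.69), ([0.672, -0.19, 0.051], [0.068, -0.237, 0.051], 0.64)]
shaker_mid []
```

Call:
jog_arm(moves=[{"dx":0,"dy":0,"dz":0,"roll":-9,"hand":1},{"dx":0,"dy":0,"dz":0,"roll":-9,"hand":1},{"dx":0,"dy":0,"dz":0,"roll":-9,"hand":1},{"dx":-13,"dy":-50,"dz":0,"roll":0,"hand":1},{"dx":-13,"dy":-50,"dz":0,"roll":0,"hand":1}])

```text
time_s: 1.82
tcp_pos: [0.2461, 0.4369, 0.2309]
orientation: [-0.049, 0.999, -0.0, -0.0]
ft_force: [1.2, -0.9, 1.3]
gripper_width: 0.0002
grip_force: 0.0
```

Call:
jog_arm(moves=[{"dx":-13,"dy":-55,"dz":0,"roll":0,"hand":1},{"dx":-13,"dy":-55,"dz":0,"roll":0,"hand":1},{"dx":-13,"dy":-55,"dz":0,"roll":0,"hand":1},{"dx":-13,"dy":-55,"dz":0,"roll":0,"hand":1},{"dx":-13,"dy":-55,"dz":0,"roll":0,"hand":1}])

```text
time_s: 2.45
tcp_pos: [0.3373, 0.1689, 0.2315]
orientation: [-0.048, 0.999, 0.0, 0.0]
ft_force: [1.1, 0.4, -0.6]
gripper_width: -0.0002
grip_force: 0.0
```

```bash
python3 -c "from h import *;show()"
```

```text
t 2.45 loc mm [-231.3  151.5  231.5] yaw 0.11 F [ 1.1  0.4 -0.6] w -0.0002 0.0
```

Call:
jog_arm(moves=[{"dx":-10,"dy":-50,"dz":30,"roll":0,"hand":1},{"dx":-20,"dy":-50,"dz":40,"roll":0,"hand":1},{"dx":-20,"dy":-50,"dz":50,"roll":0,"hand":1},{"dx":-10,"dy":0,"dz":18,"roll":0,"hand":1},{"dx":0,"dy":0,"dz":0,"roll":0,"hand":1}])

```text
time_s: 3.08
tcp_pos: [0.4055, 0.0371, 0.1026]
orientation: [-0.048, 0.999, 0.0, -0.001]
ft_force: [-0.5, 0.2, 0.2]
gripper_width: -0.0001
grip_force: 0.0
```

Call:
jog_arm(moves=[{"dx":-12,"dy":0,"dz":0,"roll":0,"hand":1},{"dx":-8,"dy":0,"dz":0,"roll":0,"hand":1},{"dx":-6,"dy":0,"dz":0,"roll":0,"hand":1},{"dx":0,"dy":0,"dz":0,"roll":0,"hand":1}])

```text
time_s: 3.58
tcp_pos: [0.4322, 0.0402, 0.1037]
orientation: [-0.048, 0.999, -0.0, 0.0]
ft_force: [-0.3, 0.1, 0.3]
gripper_width: 0.0001
grip_force: 0.0
```

Run:
```python
from h import *
show()
p=ctrl.grab_frame('wrist');cv2.imwrite('pics/w1.png',p['image'][:,:,::-1])
```

```text
t 3.58 loc mm [-149.1   14.4  103.7] yaw 0.12 F [-0.3  0.1  0.3] w 0.0001 0.0
```

View pics/w1.png

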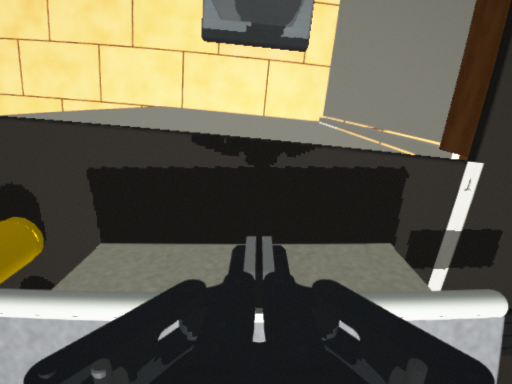

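The wrist view shows the fingertips (px 258,240) in front of the edge bar (row 305), next to the front wall. I'll push in until they touch.

Call:
jog_arm(moves=[{"dx":-5,"dy":0,"dz":8,"roll":0,"hand":1},{"dx":-4,"dy":0,"dz":0,"roll":0,"hand":1},{"dx":0,"dy":0,"dz":0,"roll":0,"hand":1}])

```text
time_s: 4.0
tcp_pos: [0.4359, 0.0405, 0.0943]
orientation: [-0.048, 0.999, -0.0, -0.006]
ft_force: [-51.9, -7.5, 29.3]
gripper_width: -0.0003
grip_force: 26.3
```

Call:
jog_arm(moves=[{"dx":-4,"dy":0,"dz":0,"roll":0,"hand":1},{"dx":0,"dy":0,"dz":0,"roll":0,"hand":1}])

```text
time_s: 4.25
tcp_pos: [0.4362, 0.0406, 0.0939]
orientation: [-0.049, 0.999, -0.001, -0.01]
ft_force: [-92.7, -13.4, 54.1]
gripper_width: 0.0002
grip_force: 47.3
```

Call:
jog_arm(moves=[{"dx":5,"dy":0,"dz":-4,"roll":0,"hand":1},{"dx":1.5,"dy":0,"dz":-6,"roll":0,"hand":1},{"dx":1,"dy":0,"dz":-6,"roll":0,"hand":1},{"dx":0,"dy":0,"dz":0,"roll":0,"hand":1}])

```text
time_s: 4.75
tcp_pos: [0.4331, 0.0402, 0.1093]
orientation: [-0.048, 0.999, -0.0, -0.005]
ft_force: [-28.4, -6.5, -4.9]
gripper_width: -0.0002
grip_force: 15.1
```

Run:
```python
from h import *
show()
for c in ['side']:
  p=ctrl.grab_frame(c)
  print([(np.round(loc(d['at']),3).tolist(),round(d['conf'],2)) for d in ctrl.tip_of(p,'lip')][:4])
```

```text
t 4.75 loc mm [-148.2   14.4  109.3] yaw 0.09 F [-28.4  -6.5  -4.9] w -0.0002 15.145708322525024
[([-0.132, 0.0, 0.136], 0.92)]
```

Friction lifts the door: the lip rose about 15 mm with -28 N of push. I'll follow the arc.

Call:
jog_arm(moves=[{"dx":1.5,"dy":0,"dz":-10,"roll":0,"hand":1},{"dx":1,"dy":0,"dz":-10,"roll":0,"hand":1},{"dx":0.5,"dy":0,"dz":-10,"roll":0,"hand":1},{"dx":0,"dy":0,"dz":-10,"roll":0,"hand":1}])

```text
time_s: 5.35
tcp_pos: [0.4309, 0.04, 0.1497]
orientation: [-0.048, 0.999, -0.0, -0.005]
ft_force: [-25.6, -4.3, -0.7]
gripper_width: 0.0002
grip_force: 13.2
```

Run:
```python
from h import *
show()
for c in ['side']:
  p=ctrl.grab_frame(c)
  print([(np.round(loc(d['at']),3).tolist(),round(d['conf'],2)) for d in ctrl.tip_of(p,'lip')][:4])
```

```text
t 5.35 loc mm [-150.4   14.3  149.7] yaw 0.08 F [-25.6  -4.3  -0.7] w 0.0002 13.179169446229935
[([-0.135, 0.001, 0.171], 0.69)]
```

Call:
jog_arm(moves=[{"dx":-0.3,"dy":0,"dz":-12,"roll":0,"hand":1},{"dx":-1,"dy":0,"dz":-12,"roll":0,"hand":1},{"dx":-1.7,"dy":0,"dz":-12,"roll":0,"hand":1},{"dx":-2.4,"dy":0,"dz":-12,"roll":0,"hand":1},{"dx":-3.1,"dy":0,"dz":-12,"roll":0,"hand":1}])

```text
time_s: 6.08
tcp_pos: [0.4411, 0.0409, 0.2109]
orientation: [-0.048, 0.999, -0.0, -0.002]
ft_force: [-15.0, -1.8, 1.3]
gripper_width: 0.0001
grip_force: 7.4
```

Run:
```python
from h import *
show()
for c in ['side']:
  p=ctrl.grab_frame(c)
  print([(np.round(loc(d['at']),3).tolist(),round(d['conf'],2)) for d in ctrl.tip_of(p,'lip')][:4])
```

```text
t 6.08 loc mm [-140.2   14.3  210.9] yaw 0.08 F [-15.   -1.8   1.3] w 0.0001 7.373317927122116
[([-0.125, 0.001, 0.232], 0.55)]
```

Call:
jog_arm(moves=[{"dx":-4,"dy":0,"dz":-11.3,"roll":0,"hand":1},{"dx":-4.5,"dy":0,"dz":-11.2,"roll":0,"hand":1},{"dx":-5,"dy":0,"dz":-11,"roll":0,"hand":1},{"dx":-5.5,"dy":0,"dz":-10.6,"roll":0,"hand":1},{"dx":-6.1,"dy":0,"dz":-10.3,"roll":0,"hand":1}])

```text
time_s: 6.8
tcp_pos: [0.4666, 0.0434, 0.266]
orientation: [-0.048, 0.999, -0.0, -0.002]
ft_force: [-16.2, -1.7, 8.1]
gripper_width: -0.0003
grip_force: 8.4
```

Run:
```python
from h import *
show()
for c in ['side']:
  p=ctrl.grab_frame(c)
  print([(np.round(loc(d['at']),3).tolist(),round(d['conf'],2)) for d in ctrl.tip_of(p,'lip')][:4])
```

```text
t 6.8 loc mm [-114.6   14.3  266. ] yaw 0.08 F [-16.2  -1.7   8.1] w -0.0003 8.39271068572998
[([-0.097, -0.001, 0.288], 0.88), ([-0.069, 0.216, 0.086], 0.37)]
```

Call:
jog_arm(moves=[{"dx":-6.6,"dy":0,"dz":-9.8,"roll":0,"hand":1},{"dx":-7.2,"dy":0,"dz":-9.5,"roll":0,"hand":1},{"dx":-7.7,"dy":0,"dz":-9,"roll":0,"hand":1},{"dx":-8.2,"dy":0,"dz":-8.5,"roll":0,"hand":1},{"dx":-8.7,"dy":0,"dz":-8,"roll":0,"hand":1}])

```text
time_s: 7.52
tcp_pos: [0.5056, 0.0471, 0.3112]
orientation: [-0.048, 0.999, -0.0, -0.001]
ft_force: [-9.6, -1.1, 8.3]
gripper_width: -0.0003
grip_force: 4.8
```

Call:
jog_arm(moves=[{"dx":-9,"dy":0,"dz":-7.7,"roll":0,"hand":1},{"dx":-9.4,"dy":0,"dz":-7,"roll":0,"hand":1},{"dx":-9.8,"dy":0,"dz":-6.5,"roll":0,"hand":1},{"dx":-10,"dy":0,"dz":-6,"roll":0,"hand":1},{"dx":-10.3,"dy":0,"dz":-5.5,"roll":0,"hand":1}])

```text
time_s: 8.15
tcp_pos: [0.5544, 0.0518, 0.3435]
orientation: [-0.048, 0.999, -0.0, -0.0]
ft_force: [-4.7, -0.3, 3.7]
gripper_width: -0.0002
grip_force: 2.4
```

Run:
```python
from h import *
show()
for c in ['side','scene']:
  p=ctrl.grab_frame(c)
  for t in ['lip','hinge']: print(t,[(np.round(loc(d['at']),3).tolist(),round(d['conf'],2)) for d in ctrl.tip_of(p,t)][:4])
```

```text
t 8.15 loc mm [-26.4  14.4 343.5] yaw 0.08 F [-4.7 -0.3  3.7] w -0.0002 2.3526858910918236
lip [([-0.009, 0.002, 0.366], 0.7)]
hinge [([0.087, 0.002, 0.171], 0.89)]
lip [([-0.142, -0.303, 0.043], 0.49)]
hinge [([0.084, 0.002, 0.169], 0.87)]
```

Call:
jog_arm(moves=[{"dx":-10.5,"dy":0,"dz":-5,"roll":0,"hand":1},{"dx":-10.7,"dy":0,"dz":-4,"roll":0,"hand":1},{"dx":-10.8,"dy":0,"dz":-3.5,"roll":0,"hand":1},{"dx":-10.8,"dy":0,"dz":-3,"roll":0,"hand":1},{"dx":-10.8,"dy":0,"dz":-2,"roll":0,"hand":1}])

```text
time_s: 9.07
tcp_pos: [0.6085, 0.0571, 0.361]
orientation: [-0.048, 0.999, -0.0, -0.0]
ft_force: [-2.0, -1.1, 1.0]
gripper_width: 0.0003
grip_force: 0.9
```

Call:
jog_arm(moves=[{"dx":-2,"dy":0,"dz":0,"roll":0,"hand":1},{"dx":0,"dy":0,"dz":0,"roll":0,"hand":1}])

```text
time_s: 9.32
tcp_pos: [0.6097, 0.0572, 0.3605]
orientation: [-0.048, 0.999, -0.0, -0.0]
ft_force: [-0.3, 0.2, -0.0]
gripper_width: 0.0001
grip_force: 0.1
```

Run:
```python
from h import *
show()
for c in ['side']:
  p=ctrl.grab_frame(c)
  for t in ['lip','hinge']: print(t,[(np.round(loc(d['at']),3).tolist(),round(d['conf'],2)) for d in ctrl.tip_of(p,t)][:4])
```

```text
t 9.32 loc mm [ 29.2  14.5 360.5] yaw 0.09 F [-0.3  0.2 -0. ] w 0.0001 0.0766754464711994
lip [([0.049, 0.002, 0.382], 0.7)]
hinge [([0.086, 0.004, 0.173], 0.66)]
```

Call:
jog_arm(moves=[{"dx":-3,"dy":0,"dz":0,"roll":0,"hand":1},{"dx":0,"dy":0,"dz":0,"roll":0,"hand":1}])

```text
time_s: 9.72
tcp_pos: [0.6127, 0.0575, 0.3609]
orientation: [-0.048, 0.999, -0.0, 0.0]
ft_force: [-0.4, -0.1, 0.5]
gripper_width: -0.0001
grip_force: 0.1
```

Call:
jog_arm(moves=[{"dx":8,"dy":0,"dz":0,"roll":0,"hand":1},{"dx":8,"dy":0,"dz":0,"roll":0,"hand":1},{"dx":8,"dy":0,"dz":0,"roll":0,"hand":1},{"dx":12,"dy":0,"dz":0,"roll":0,"hand":1},{"dx":12,"dy":0,"dz":0,"roll":0,"hand":1}])

```text
time_s: 10.35
tcp_pos: [0.5639, 0.0527, 0.361]
orientation: [-0.048, 0.999, -0.0, 0.0]
ft_force: [-0.1, -0.3, -0.4]
gripper_width: 0.0002
grip_force: 0.0
```

Run:
```python
from h import *
show()
for c in ['side','scene']:
  p=ctrl.grab_frame(c)
  for t in ['lip','jar_mid','shaker_mid','paddle']: print(t,[(np.round(loc(d['at']),3).tolist(),round(d['conf'],2)) for d in ctrl.tip_of(p,t)][:4])
```

```text
t 10.35 loc mm [-16.8  14.4 361. ] yaw 0.08 F [-0.1 -0.3 -0.4] w 0.0002 0.0
lip []
jar_mid [([-0.005, -0.212, 0.056], 0.89), ([-0.103, -0.218, 0.053], 0.88), ([0.068, -0.239, 0.049], 0.81), ([-0.045, -0.314, 0.053], 0.56)]
shaker_mid [([-0.139, -0.305, 0.047], 0.87)]
paddle [([-0.068, 0.215, 0.085], 0.82)]
lip [([0.021, 0.001, 0.378], 0.58)]
jar_mid [([-0.009, -0.216, 0.056], 0.86), ([-0.107, -0.22, 0.053], 0.7), ([0.075, -0.237, 0.051], 0.66), ([-0.044, -0.312, 0.055], 0.6)]
shaker_mid [([-0.141, -0.306, 0.041], 0.82)]
paddle [([-0.063, 0.218, 0.084], 0.63)]
```

The door stands on its stay, with the lip at z 378 and x +21 and no force left. Next is the jar, at locker (-44, -313).

Call:
jog_arm(moves=[{"dx":30,"dy":0,"dz":0,"roll":0,"hand":0},{"dx":30,"dy":0,"dz":30,"roll":0,"hand":0},{"dx":0,"dy":-54,"dz":25,"roll":0,"hand":0},{"dx":0,"dy":-54,"dz":25,"roll":0,"hand":0},{"dx":0,"dy":-54,"dz":25,"roll":0,"hand":0}])

```text
time_s: 11.48
tcp_pos: [0.5207, -0.1158, 0.2553]
orientation: [-0.048, 0.999, -0.0, 0.0]
ft_force: [1.1, 1.3, 0.1]
gripper_width: 0.0851
grip_force: 0.0
```

Call:
jog_arm(moves=[{"dx":-10,"dy":-54,"dz":0,"roll":0,"hand":0},{"dx":-12,"dy":-54,"dz":0,"roll":0,"hand":0},{"dx":-12,"dy":-54,"dz":0,"roll":0,"hand":0},{"dx":0,"dy":0,"dz":0,"roll":0,"hand":0}])

```text
time_s: 11.98
tcp_pos: [0.5704, -0.2755, 0.2542]
orientation: [-0.047, 0.999, 0.0, -0.001]
ft_force: [-0.4, 0.8, 0.4]
gripper_width: 0.0855
grip_force: 0.0
```

Run:
```python
from h import *
show()
for c in ['wrist','side']:
  p=ctrl.grab_frame(c)
  for t in ['jar_mid','shaker_mid']: print(t,[(np.round(loc(d['at']),3).tolist(),round(d['conf'],2)) for d in ctrl.tip_of(p,t)][:4])
  if c=='wrist': cv2.imwrite('pics/w2.png',p['image'][:,:,::-1])
```

```text
t 11.97 loc mm [ -41.5 -312.9  254.2] yaw -0.1 F [-0.4  0.8  0.4] w 0.0855 0.0
jar_mid [([-0.104, -0.218, 0.053], 0.96), ([0.07, -0.237, 0.059], 0.95), ([-0.042, -0.314, 0.055], 0.88), ([-0.009, -0.219, 0.05], 0.83)]
shaker_mid []
jar_mid [([-0.106, -0.216, 0.054], 0.97), ([-0.042, -0.313, 0.053], 0.87), ([0.063, -0.236, 0.048], 0.65), ([-0.001, -0.21, 0.055], 0.59)]
shaker_mid [([-0.14, -0.303, 0.045], 0.82)]
```

View pics/w2.png

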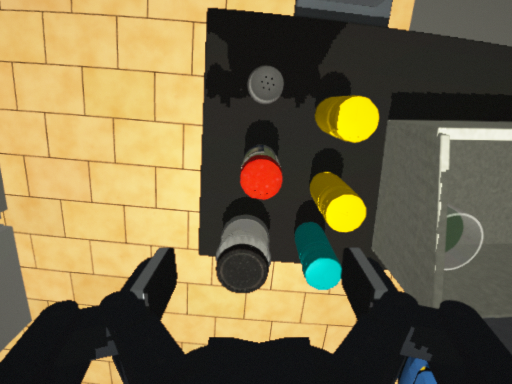

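The red-capped jar (px 261,178) is below the gripper with free space on both sides, and the shaker is clear at (265,85). I'll descend and grip.

Call:
jog_arm(moves=[{"dx":0,"dy":0,"dz":45,"roll":0,"hand":0},{"dx":0,"dy":0,"dz":45,"roll":0,"hand":0},{"dx":0,"dy":0,"dz":45,"roll":0,"hand":0},{"dx":0,"dy":0,"dz":35,"roll":0,"hand":0},{"dx":0,"dy":0,"dz":22,"roll":0,"hand":0}])

```text
time_s: 12.9
tcp_pos: [0.5697, -0.271, 0.0626]
orientation: [-0.049, 0.999, 0.0, -0.0]
ft_force: [-0.2, 0.9, 0.3]
gripper_width: 0.0858
grip_force: 0.0
```

Call:
jog_arm(moves=[{"dx":0,"dy":0,"dz":0,"roll":0,"hand":0},{"dx":0,"dy":0,"dz":0,"roll":0,"hand":1},{"dx":0,"dy":0,"dz":0,"roll":0,"hand":1},{"dx":0,"dy":0,"dz":0,"roll":0,"hand":1},{"dx":0,"dy":0,"dz":0,"roll":0,"hand":1}], force=40)

```text
time_s: 13.52
tcp_pos: [0.5707, -0.2724, 0.0653]
orientation: [-0.048, 0.999, -0.001, 0.001]
ft_force: [-0.7, 0.1, 7.2]
gripper_width: 0.044
grip_force: 40.0
```

Call:
jog_arm(moves=[{"dx":0,"dy":0,"dz":0,"roll":0,"hand":1},{"dx":0,"dy":0,"dz":-20,"roll":0,"hand":1},{"dx":0,"dy":0,"dz":-40,"roll":0,"hand":1},{"dx":0,"dy":0,"dz":-50,"roll":0,"hand":1},{"dx":0,"dy":0,"dz":-50,"roll":0,"hand":1}])

```text
time_s: 14.15
tcp_pos: [0.5699, -0.272, 0.2272]
orientation: [-0.048, 0.999, -0.0, 0.0]
ft_force: [1.6, -0.5, -0.9]
gripper_width: 0.0437
grip_force: 40.9
```

Run:
```python
from h import *
show()
for c in ['side']:
  p=ctrl.grab_frame(c)
  for t in ['jar_mid','shaker_mid']: print(t,[(np.round(loc(d['at']),3).tolist(),round(d['conf'],2)) for d in ctrl.tip_of(p,t)][:4])
```

```text
t 14.15 loc mm [ -41.6 -309.5  227.2] yaw 0.08 F [ 1.6 -0.5 -0.9] w 0.0437 40.886836083373055
jar_mid [([-0.106, -0.218, 0.056], 0.93), ([0.069, -0.236, 0.049], 0.7), ([-0.046, -0.315, 0.216], 0.61), ([-0.006, -0.213, 0.054], 0.61)]
shaker_mid [([-0.142, -0.306, 0.045], 0.81)]
```

Call:
jog_arm(moves=[{"dx":10,"dy":0,"dz":-25,"roll":0,"hand":1},{"dx":10,"dy":50,"dz":0,"roll":0,"hand":1},{"dx":0,"dy":50,"dz":0,"roll":0,"hand":1},{"dx":0,"dy":50,"dz":0,"roll":0,"hand":1},{"dx":0,"dy":50,"dz":0,"roll":0,"hand":1}])

```text
time_s: 14.92
tcp_pos: [0.5302, -0.0734, 0.2489]
orientation: [-0.048, 0.999, 0.0, -0.0]
ft_force: [0.4, -0.4, -0.8]
gripper_width: 0.0437
grip_force: 41.1
```

Call:
jog_arm(moves=[{"dx":0,"dy":50,"dz":0,"roll":0,"hand":1},{"dx":0,"dy":50,"dz":0,"roll":0,"hand":1},{"dx":-10,"dy":40,"dz":0,"roll":0,"hand":1},{"dx":0,"dy":4,"dz":0,"roll":0,"hand":1},{"dx":0,"dy":0,"dz":0,"roll":0,"hand":1}])

```text
time_s: 15.55
tcp_pos: [0.5268, 0.0692, 0.2488]
orientation: [-0.049, 0.999, -0.0, -0.0]
ft_force: [-0.6, 0.1, -0.9]
gripper_width: 0.0436
grip_force: 41.2
```

Run:
```python
from h import *
show()
for c in ['side','wrist']:
  p=ctrl.grab_frame(c)
  for t in ['lip','jar_mid','free_floor']: print(t,[(np.round(loc(d['at']),3).tolist(),round(d['conf'],2)) for d in ctrl.tip_of(p,t)][:4])
cv2.imwrite('pics/w3.png',p['image'][:,:,::-1])
```

```text
t 15.55 loc mm [-52.2  34.3 248.8] yaw 0.12 F [-0.6  0.1 -0.9] w 0.0436 41.15500235580839
lip [([0.024, 0.0, 0.376], 0.8)]
jar_mid [([-0.105, -0.215, 0.053], 0.92), ([0.066, -0.237, 0.052], 0.91), ([-0.004, -0.212, 0.053], 0.61)]
free_floor []
lip []
jar_mid [([-0.104, -0.219, 0.056], 0.79), ([0.07, -0.241, 0.058], 0.71), ([-0.007, -0.219, 0.052], 0.6)]
free_floor [([-0.041, 0.033, 0.008], 0.61)]
```

View pics/w3.png

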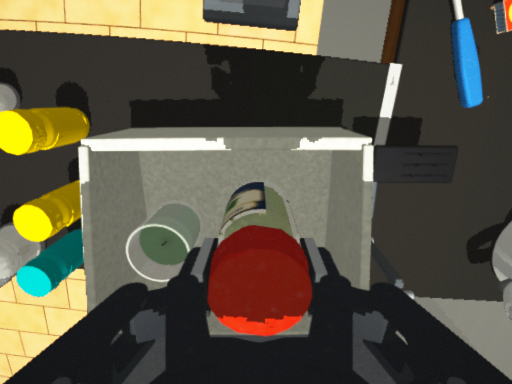

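The jar hangs upright (px 260,270) above free floor. The front wall (row 140) and the candle (165,240) are clear of it, so I'll lower it.

Call:
jog_arm(moves=[{"dx":-4,"dy":0,"dz":40,"roll":0,"hand":1},{"dx":0,"dy":0,"dz":45,"roll":0,"hand":1},{"dx":0,"dy":0,"dz":45,"roll":0,"hand":1},{"dx":0,"dy":0,"dz":30,"roll":0,"hand":1},{"dx":0,"dy":0,"dz":0,"roll":0,"hand":1}])

```text
time_s: 16.58
tcp_pos: [0.5299, 0.0695, 0.0872]
orientation: [-0.048, 0.999, 0.0, -0.002]
ft_force: [-0.2, 0.4, -0.0]
gripper_width: 0.0438
grip_force: 41.2
```

Call:
jog_arm(moves=[{"dx":0,"dy":0,"dz":5,"roll":0,"hand":1},{"dx":0,"dy":0,"dz":5,"roll":0,"hand":1},{"dx":0,"dy":0,"dz":3,"roll":0,"hand":1},{"dx":0,"dy":0,"dz":0,"roll":0,"hand":1}])

```text
time_s: 17.08
tcp_pos: [0.5311, 0.0696, 0.076]
orientation: [-0.048, 0.999, -0.0, 0.0]
ft_force: [0.9, -0.6, -0.9]
gripper_width: 0.0436
grip_force: 41.2
```

Call:
jog_arm(moves=[{"dx":0,"dy":0,"dz":2,"roll":0,"hand":1},{"dx":0,"dy":0,"dz":1,"roll":0,"hand":1},{"dx":0,"dy":0,"dz":0,"roll":0,"hand":1}])

```text
time_s: 17.45
tcp_pos: [0.5312, 0.0696, 0.0733]
orientation: [-0.048, 0.999, -0.0, 0.0]
ft_force: [-0.9, -0.5, 5.1]
gripper_width: 0.0436
grip_force: 41.4
```

Touchdown at 5 N. I'll release and lift.

Call:
jog_arm(moves=[{"dx":0,"dy":0,"dz":0,"roll":0,"hand":0.35},{"dx":0,"dy":0,"dz":0,"roll":0,"hand":0.2},{"dx":0,"dy":0,"dz":0,"roll":0,"hand":0.1},{"dx":0,"dy":0,"dz":0,"roll":0,"hand":0},{"dx":0,"dy":0,"dz":-10,"roll":0,"hand":0}])

```text
time_s: 18.08
tcp_pos: [0.5307, 0.0696, 0.0827]
orientation: [-0.048, 0.999, -0.0, -0.001]
ft_force: [-0.0, -0.9, 0.3]
gripper_width: 0.0853
grip_force: 0.0
```

Call:
jog_arm(moves=[{"dx":0,"dy":0,"dz":-25,"roll":0,"hand":0},{"dx":0,"dy":0,"dz":-30,"roll":0,"hand":0},{"dx":10,"dy":0,"dz":-40,"roll":0,"hand":0},{"dx":20,"dy":0,"dz":-40,"roll":0,"hand":0},{"dx":0,"dy":0,"dz":0,"roll":0,"hand":0}])

```text
time_s: 18.7
tcp_pos: [0.5015, 0.0668, 0.2218]
orientation: [-0.048, 0.999, -0.0, 0.003]
ft_force: [0.3, 0.2, 0.9]
gripper_width: 0.0854
grip_force: 0.0
```

Run:
```python
from h import *
show()
for c in ['side','wrist']:
  p=ctrl.grab_frame(c)
  for t in ['lip','jar_mid','paddle']: print(t,[(np.round(loc(d['at']),3).tolist(),round(d['conf'],2)) for d in ctrl.tip_of(p,t)][:5])
cv2.imwrite('pics/w4.png',p['image'][:,:,::-1])
```

```text
t 18.7 loc mm [-77.6  34.3 221.8] yaw 0.09 F [0.3 0.2 0.9] w 0.0854 0.0
lip [([0.023, 0.001, 0.375], 0.72)]
jar_mid [([0.066, -0.237, 0.051], 0.95), ([-0.103, -0.217, 0.055], 0.84), ([-0.005, -0.211, 0.055], 0.76)]
paddle [([-0.07, 0.214, 0.082], 0.59)]
lip [([0.003, -0.0, 0.004], 0.67)]
jar_mid [([-0.011, -0.218, 0.051], 0.94), ([-0.051, 0.031, 0.064], 0.79), ([-0.103, -0.217, 0.053], 0.77), ([0.073, -0.24, 0.057], 0.61)]
paddle [([-0.065, 0.217, 0.087], 0.63)]
```

View pics/w4.png

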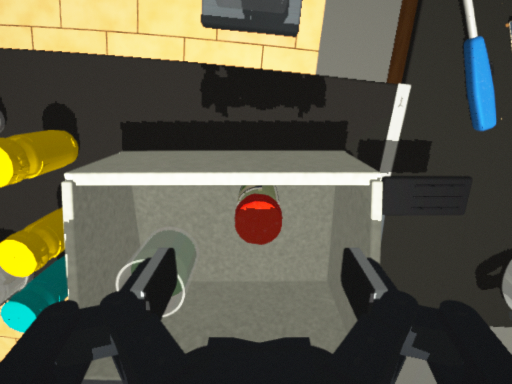

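The jar stands upright inside (px 258,215) and the door is still up. Now the paddle, at locker (-67, 216, 86).

Call:
jog_arm(moves=[{"dx":0,"dy":45,"dz":0,"roll":0,"hand":1},{"dx":-5,"dy":50,"dz":0,"roll":0,"hand":1},{"dx":-5,"dy":50,"dz":0,"roll":0,"hand":1},{"dx":0,"dy":43,"dz":30,"roll":0,"hand":1},{"dx":0,"dy":0,"dz":50,"roll":0,"hand":1}])

```text
time_s: 19.73
tcp_pos: [0.4931, 0.2577, 0.1375]
orientation: [-0.05, 0.999, 0.001, 0.001]
ft_force: [-0.4, -0.2, -1.6]
gripper_width: 0.0
grip_force: 0.0
```

Call:
jog_arm(moves=[{"dx":0,"dy":0,"dz":30,"roll":0,"hand":1},{"dx":0,"dy":0,"dz":12,"roll":0,"hand":1},{"dx":0,"dy":0,"dz":0,"roll":0,"hand":1}])

```text
time_s: 20.1
tcp_pos: [0.4931, 0.2547, 0.0958]
orientation: [-0.048, 0.999, -0.0, -0.0]
ft_force: [0.9, 0.8, -0.1]
gripper_width: -0.0004
grip_force: 0.0
```

```bash
python3 -c "from h import *;show()"
```

```text
t 20.1 loc mm [-68.1 222.2  95.8] yaw 0.08 F [ 0.9  0.8 -0.1] w -0.0004 0.0
```

Call:
jog_arm(moves=[{"dx":0,"dy":0,"dz":10,"roll":0,"hand":1},{"dx":0,"dy":0,"dz":10,"roll":0,"hand":1},{"dx":0,"dy":0,"dz":9,"roll":0,"hand":1},{"dx":0,"dy":0,"dz":3,"roll":0,"hand":1},{"dx":0,"dy":0,"dz":0,"roll":0,"hand":1}])

```text
time_s: 20.72
tcp_pos: [0.493, 0.2548, 0.0638]
orientation: [-0.048, 0.999, -0.0, -0.0]
ft_force: [-0.4, 0.4, 4.6]
gripper_width: 0.0001
grip_force: 1.7
```

Call:
jog_arm(moves=[{"dx":0,"dy":0,"dz":0,"roll":0,"hand":1},{"dx":0,"dy":0,"dz":0,"roll":0,"hand":1},{"dx":0,"dy":0,"dz":0,"roll":0,"hand":1},{"dx":0,"dy":0,"dz":0,"roll":0,"hand":1},{"dx":0,"dy":0,"dz":0,"roll":0,"hand":1}])

```text
time_s: 21.35
tcp_pos: [0.493, 0.2548, 0.0639]
orientation: [-0.048, 0.999, -0.0, -0.0]
ft_force: [0.1, -0.2, 4.3]
gripper_width: -0.0
grip_force: 1.8
```

Run:
```python
from h import *
show()
for c in ['side','scene']:
  p=ctrl.grab_frame(c)
  for t in ['lip','paddle']: print(t,[(np.round(loc(d['at']),3).tolist(),round(d['conf'],2)) for d in ctrl.tip_of(p,t)][:5])
```

```text
t 21.35 loc mm [-68.2 222.3  63.9] yaw 0.08 F [ 0.1 -0.2  4.3] w -0.0 1.751917451620102
lip [([-0.062, 0.001, 0.326], 0.96), ([-0.067, 0.214, 0.062], 0.71)]
paddle [([-0.07, 0.217, 0.062], 0.77)]
lip [([-0.078, -0.001, 0.314], 0.69)]
paddle [([-0.062, 0.217, 0.059], 0.8)]
```

The door is sinking. I'll lift off the paddle and wait for it to settle.

Call:
jog_arm(moves=[{"dx":0,"dy":0,"dz":-15,"roll":0,"hand":1},{"dx":0,"dy":0,"dz":-40,"roll":0,"hand":1},{"dx":0,"dy":0,"dz":-50,"roll":0,"hand":1},{"dx":0,"dy":0,"dz":-50,"roll":0,"hand":1},{"dx":0,"dy":0,"dz":-50,"roll":0,"hand":1}])

```text
time_s: 22.28
tcp_pos: [0.4926, 0.2547, 0.2715]
orientation: [-0.048, 0.999, 0.0, 0.0]
ft_force: [0.7, 0.1, -0.0]
gripper_width: 0.0003
grip_force: 0.0
```

Call:
jog_arm(moves=[{"dx":30,"dy":0,"dz":-50,"roll":0,"hand":1},{"dx":10,"dy":0,"dz":-30,"roll":0,"hand":1},{"dx":0,"dy":0,"dz":0,"roll":0,"hand":1},{"dx":0,"dy":0,"dz":0,"roll":0,"hand":1},{"dx":0,"dy":0,"dz":0,"roll":0,"hand":1}])

```text
time_s: 22.9
tcp_pos: [0.4532, 0.2509, 0.3479]
orientation: [-0.048, 0.999, -0.0, -0.001]
ft_force: [0.0, -0.0, -0.1]
gripper_width: 0.0003
grip_force: 0.0
```

Call:
jog_arm(moves=[{"dx":0,"dy":0,"dz":0,"roll":0,"hand":1},{"dx":0,"dy":0,"dz":0,"roll":0,"hand":1},{"dx":0,"dy":0,"dz":0,"roll":0,"hand":1},{"dx":0,"dy":0,"dz":0,"roll":0,"hand":1},{"dx":0,"dy":0,"dz":0,"roll":0,"hand":1}])

```text
time_s: 23.52
tcp_pos: [0.4532, 0.251, 0.3489]
orientation: [-0.048, 0.999, -0.0, -0.0]
ft_force: [-0.5, -0.1, 0.4]
gripper_width: -0.0001
grip_force: 0.0
```

Run:
```python
from h import *
show()
for c in ['side','scene']:
  p=ctrl.grab_frame(c)
  for t in ['lip','paddle','jar_mid']: print(t,[(np.round(loc(d['at']),3).tolist(),round(d['conf'],2)) for d in ctrl.tip_of(p,t)][:5])
```

```text
t 23.52 loc mm [-108.2  222.3  348.9] yaw 0.08 F [-0.5 -0.1  0.4] w -0.0001 0.0
lip [([-0.133, 0.003, 0.164], 0.91)]
paddle [([-0.07, 0.218, 0.084], 0.64)]
jar_mid [([-0.005, -0.214, 0.054], 0.83), ([-0.105, -0.215, 0.055], 0.57), ([0.069, -0.238, 0.049], 0.55)]
lip []
paddle [([-0.062, 0.217, 0.083], 0.57)]
jar_mid [([0.072, -0.237, 0.051], 0.95), ([-0.109, -0.222, 0.054], 0.89), ([-0.008, -0.218, 0.054], 0.57)]
```

Call:
jog_arm(moves=[{"dx":5,"dy":-50,"dz":15,"roll":0,"hand":1},{"dx":5,"dy":-55,"dz":30,"roll":0,"hand":1},{"dx":0,"dy":-55,"dz":35,"roll":0,"hand":1},{"dx":0,"dy":-50,"dz":35,"roll":0,"hand":1},{"dx":0,"dy":0,"dz":20,"roll":0,"hand":1}])

```text
time_s: 24.55
tcp_pos: [0.4629, 0.0407, 0.2139]
orientation: [-0.046, 0.999, -0.0, -0.001]
ft_force: [-0.4, 0.8, 0.6]
gripper_width: -0.0001
grip_force: 0.0
```

Run:
```python
from h import *
show()
p=ctrl.grab_frame('side')
for t in ['lip']: print(t,[(np.round(loc(d['at']),3).tolist(),round(d['conf'],2)) for d in ctrl.tip_of(p,t)][:5])
```

```text
t 24.55 loc mm [-118.5   12.   213.9] yaw -0.15 F [-0.4  0.8  0.6] w -0.0001 0.0
lip [([-0.133, 0.002, 0.157], 0.56)]
```

Call:
jog_arm(moves=[{"dx":0,"dy":0,"dz":20,"roll":0,"hand":1},{"dx":0,"dy":0,"dz":12,"roll":0,"hand":1},{"dx":0,"dy":0,"dz":5,"roll":0,"hand":1},{"dx":0,"dy":0,"dz":5,"roll":0,"hand":1},{"dx":0,"dy":0,"dz":5,"roll":0,"hand":1}])

```text
time_s: 25.28
tcp_pos: [0.4635, 0.0437, 0.1687]
orientation: [-0.048, 0.999, -0.0, 0.0]
ft_force: [0.2, -0.5, 0.6]
gripper_width: -0.0005
grip_force: 0.0
```

Call:
jog_arm(moves=[{"dx":0,"dy":0,"dz":6,"roll":0,"hand":1},{"dx":0,"dy":0,"dz":6,"roll":0,"hand":1},{"dx":0,"dy":0,"dz":6,"roll":0,"hand":1},{"dx":0,"dy":0,"dz":5,"roll":0,"hand":1}])

```text
time_s: 25.78
tcp_pos: [0.4632, 0.0435, 0.1451]
orientation: [-0.048, 0.999, -0.0, -0.0]
ft_force: [0.8, -0.1, 1.1]
gripper_width: 0.0001
grip_force: 0.2
```

Call:
jog_arm(moves=[{"dx":0,"dy":0,"dz":4,"roll":0,"hand":1},{"dx":0,"dy":0,"dz":3,"roll":0,"hand":1},{"dx":0,"dy":0,"dz":0,"roll":0,"hand":1}])

```text
time_s: 26.15
tcp_pos: [0.4631, 0.0435, 0.1383]
orientation: [-0.048, 0.999, -0.0, -0.0]
ft_force: [0.2, -0.6, -0.3]
gripper_width: -0.0001
grip_force: 0.0
```

Call:
jog_arm(moves=[{"dx":0,"dy":0,"dz":3,"roll":0,"hand":1},{"dx":0,"dy":0,"dz":3,"roll":0,"hand":1},{"dx":0,"dy":0,"dz":0,"roll":0,"hand":1}])

```text
time_s: 26.52
tcp_pos: [0.4637, 0.0435, 0.1341]
orientation: [-0.048, 0.999, -0.0, 0.001]
ft_force: [-8.2, 0.4, 23.5]
gripper_width: -0.0002
grip_force: 12.2
```

Run:
```python
from h import *
show()
p=ctrl.grab_frame('side')
for t in ['lip']: print(t,[(np.round(loc(d['at']),3).tolist(),round(d['conf'],2)) for d in ctrl.tip_of(p,t)][:5])
```

```text
t 26.52 loc mm [-117.4   14.8  134.1] yaw 0.09 F [-8.2  0.4 23.5] w -0.0002 12.20501884818077
lip [([-0.125, 0.002, 0.123], 0.87)]
```

Firm stop at 23 N with the lip at its shut height. I'll back off and check.

Call:
jog_arm(moves=[{"dx":0,"dy":0,"dz":-5,"roll":0,"hand":1},{"dx":0,"dy":0,"dz":-30,"roll":0,"hand":1},{"dx":20,"dy":30,"dz":-50,"roll":0,"hand":1},{"dx":30,"dy":50,"dz":-50,"roll":0,"hand":1},{"dx":10,"dy":50,"dz":0,"roll":0,"hand":1}])

```text
time_s: 27.25
tcp_pos: [0.3974, 0.1593, 0.2613]
orientation: [-0.047, 0.999, 0.0, 0.003]
ft_force: [1.1, -0.2, -0.4]
gripper_width: 0.0
grip_force: 0.0
```

Call:
jog_arm(moves=[{"dx":0,"dy":50,"dz":0,"roll":0,"hand":1},{"dx":0,"dy":50,"dz":0,"roll":0,"hand":1},{"dx":0,"dy":0,"dz":0,"roll":0,"hand":1},{"dx":0,"dy":0,"dz":0,"roll":0,"hand":1}])

```text
time_s: 27.75
tcp_pos: [0.3878, 0.2578, 0.258]
orientation: [-0.049, 0.999, -0.0, -0.0]
ft_force: [-0.5, -0.6, -0.1]
gripper_width: 0.0001
grip_force: 0.0
```

Run:
```python
from h import *
show()
for c in ['scene','side']:
  p=ctrl.grab_frame(c)
  for t in ['lip','shaker_mid','paddle']: print(t,[(np.round(loc(d['at']),3).tolist(),round(d['conf'],2)) for d in ctrl.tip_of(p,t)][:5])
cv2.imwrite('pics/s2.png',cv2.resize(p['image'][:,:,::-1],(800,600)))
```

```text
t 27.75 loc mm [-172.7  235.2  258. ] yaw 0.12 F [-0.5 -0.6 -0.1] w 0.0001 0.0
lip [([-0.128, -0.003, 0.121], 0.93)]
shaker_mid [([-0.141, -0.309, 0.046], 0.55)]
paddle [([-0.064, 0.218, 0.083], 0.57)]
lip []
shaker_mid [([-0.138, -0.306, 0.046], 0.64), ([-0.071, 0.215, 0.085], 0.6)]
paddle [([-0.069, 0.213, 0.085], 0.98)]
```

View pics/s2.png

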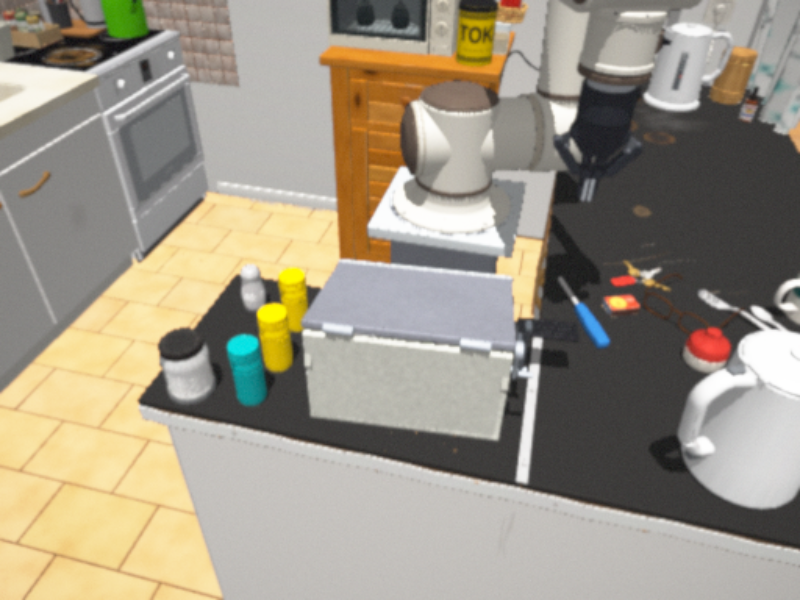

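The door is shut exactly as at the start (px 410,300), the shaker is at its place (252,288), and the robot is clear. I'll hand it in.

```bash
python3 -c "from station import ctrl;print(ctrl.finish_job())"
```

```text
the job is handed in; nothing more can be done
None
```

The job is handed in at about 28 s: when last seen the jar stood upright on the locker floor, and at the final check the door was shut, the paddle back at rest, the shaker unmoved and the robot clear; no verdict came back.

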